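Tare the bench scale that carries the empty tin

TASK

Two identical bench scales each carry a tin: one tin is empty, the other full of wheelsets whose count is under way. Tare the scale under the empty tin: with the fingertips gently press its tare key (the wide oblong key at the right-hand end of the key row as the robot sees it) all the way down, hold it there for about a second, let it spring up and withdraw. Press no other key on either scale, keep off both tins and pans, and pick up or shift nothing.

Things in the scene. Friction and masses are not known exactly. Their poses are not given: they have to be found in the camera images.
- scale_left: the left (+y) one of two identical fixed bench scales: light grey housing 290 mm deep, 210 mm wide; in front a console 95 mm deep, 36 mm high at its front edge rising to 50 mm (8.4 degrees), with a row of three keys and a blank display; behind it the pan. Origin on the bench under its middle; x from the key side (facing the robot) to the rear, y to the robot's left, z up
- scale_left_pan: stainless weighing pan of the left scale, a square plate 190 x 190 x 5 mm behind the console; origin at the centre of its underside, top face 62 mm above the bench; not to be touched
- scale_left_pan_mid (a point): centre of the top face of the left scale's pan, 45 mm behind the scale's origin
- tare_left_top (a point): centre of the top of the left scale's tare key when up: the wide oblong key at the right-hand end of the row seen from the robot, 36 x 20 mm, 9 mm proud of the console. z is the key's outward normal (8.4 degrees off vertical, leaning to the robot), y along its length. The point goes down with the key
- tare_left (a joint): how far the left scale's tare key is pressed, in m along its normal: 0 up, 0.005 fully down against its stop; a spring brings it back (1.2 N to start it, 4.2 N fully down)
- unit_left_top (a point): centre of the top of the left scale's unit key: round, 20 mm across, 9 mm proud, in the middle of the row, 64 mm from the tare key; to be left alone
- unit_left (a joint): how far the left scale's unit key is pressed, m: 0 up, 0.005 down; springs like the tare key
- power_left_top (a point): centre of the top of the left scale's power key: round, 20 mm across, 9 mm proud, at the left-hand end of the row, 128 mm from the tare key; to be left alone
- power_left (a joint): how far the left scale's power key is pressed, m: 0 up, 0.005 down; springs like the tare key
- scale_right: the right (-y) one of two identical fixed bench scales: light grey housing 290 mm deep, 210 mm wide; in front a console 95 mm deep, 36 mm high at its front edge rising to 50 mm (8.4 degrees), with a row of three keys and a blank display; behind it the pan. Origin on the bench under its middle; x from the key side (facing the robot) to the rear, y to the robot's left, z up
- scale_right_pan: stainless weighing pan of the right scale, a square plate 190 x 190 x 5 mm behind the console; origin at the centre of its underside, top face 62 mm above the bench; not to be touched
- scale_right_pan_mid (a point): centre of the top face of the right scale's pan, 45 mm behind the scale's origin
- tare_right_top (a point): centre of the top of the right scale's tare key when up: the wide oblong key at the right-hand end of the row seen from the robot, 36 x 20 mm, 9 mm proud of the console. z is the key's outward normal (8.4 degrees off vertical, leaning to the robot), y along its length. The point goes down with the key
- tare_right (a joint): how far the right scale's tare key is pressed, in m along its normal: 0 up, 0.005 fully down against its stop; a spring brings it back (1.2 N to start it, 4.2 N fully down)
- unit_right_top (a point): centre of the top of the right scale's unit key: round, 20 mm across, 9 mm proud, in the middle of the row, 64 mm from the tare key; to be left alone
- unit_right (a joint): how far the right scale's unit key is pressed, m: 0 up, 0.005 down; springs like the tare key
- power_right_top (a point): centre of the top of the right scale's power key: round, 20 mm across, 9 mm proud, at the left-hand end of the row, 128 mm from the tare key; to be left alone
- power_right (a joint): how far the right scale's power key is pressed, m: 0 up, 0.005 down; springs like the tare key
- empty_tin: open tin-plate tin 90 x 120 x 45 mm high with nothing in it, standing loose on one of the two pans; origin at the centre of its underside, z up. Which pan differs from run to run
- full_tin: tin of the same size and make, heaped nearly to the rim with small steel wheelsets, standing loose on the other pan; origin at the centre of its underside
- jar: amber glass jar with a white cap, 60 mm across, 78 mm high, loose, between the two scales; origin at the centre of its underside
- glue_bottle: red plastic glue bottle with a tapering nozzle, 46 mm across, 145 mm high, loose, to the left of the left scale; origin at the centre of its underside
- wagon: open model-railway wagon body in grey primer, 150 x 58 x 48 mm high, loose, to the right of the right scale; origin at the centre of its underside, x along its length
Things that resemble listed ones, but are neither listed nor needed, are in the scene too. Leave any green, orange or purple look-alike of the empty_tin alone.

How it is judged:
On the way, in this order (a step that is already met when the one before it is completed fails the run):
1. the tare key of the scale under the empty tin is held down (((horizontal distance between empty_tin and scale_left_pan_mid below 0.08 m and value of joint tare_left above 0.003 m) or (horizontal distance between empty_tin and scale_right_pan_mid below 0.08 m and value of joint tare_right above 0.003 m))), for 0.5 s.
2. that key has come up again (value of joint each of tare_left, tare_right below 0.001 m), for 0.2 s.
At the end, for the whole second after the job is handed in: The tare key of the scale under the empty tin has been held at least 3 mm down for 0.5 s and has come up again; all six keys are up (within 1 mm); both tins stand on their own pans and they, the jar, the glue bottle and the wagon body are at rest within 10 mm of where they began (all of step 2 and value of joint each of unit_left, power_left, unit_right, power_right below 0.001 m and ((horizontal distance between empty_tin and scale_left_pan_mid below 0.08 m and horizontal distance between full_tin and scale_right_pan_mid below 0.08 m) or (horizontal distance between empty_tin and scale_right_pan_mid below 0.08 m and horizontal distance between full_tin and scale_left_pan_mid below 0.08 m)) and distance of each of empty_tin, full_tin, jar, glue_bottle, wagon from where it was at the start of the episode below 0.01 m and linear speed of each of empty_tin, full_tin, jar, glue_bottle, wagon below 0.02 m/s); the robot touches nothing.
It fails at once if any other key is pressed (more than 2 mm): the unit or power key of either scale, or the tare key of the scale under the full tin (value of joint any of unit_left, power_left, unit_right, power_right above 0.002 m or (horizontal distance between empty_tin and scale_left_pan_mid below 0.08 m and value of joint tare_right above 0.002 m) or (horizontal distance between empty_tin and scale_right_pan_mid below 0.08 m and value of joint tare_left above 0.002 m)).
It fails at once if the robot touches a tin or a weighing pan (contact force between any of the fingers, the arm and empty_tin above 0.5 N or contact force between any of the fingers, the arm and full_tin above 0.5 N or contact force between any of the fingers, the arm and scale_left_pan above 0.5 N or contact force between any of the fingers, the arm and scale_right_pan above 0.5 N).
It fails at once if a scale is pressed with more than 25 N (contact force between the fingers and scale_left above 25 N or contact force between the fingers and scale_right above 25 N).
It fails at once if a tin, the jar, the glue bottle or the wagon body is lifted or shifted by more than 10 mm (distance of any of empty_tin, full_tin, jar, glue_bottle, wagon from where it was at the start of the episode above 0.01 m).
It also fails if it takes over 35 s, if anything falls off the work surface, if the arm or the gripper's body presses on something with over 40 N, if the wrist force passes 120 N, or if a joint passes its speed limit or range.

ROBOT

A 6-joint arm with a two-finger parallel gripper is mounted at the origin on the work surface. World frame = base frame: x ahead of the robot, y to its left, z up, the work surface at z = 0. Lengths are in m, angles in rad, forces in N, time in s.
With the tool pointing down it reaches from about 0.375 to 0.9 m from the base axis. Payload 3.1 kg.
Tool frame: the origin (TCP) lies at the very end of the fingers, on their centre line; the grasp point (between the pads) lies 19 mm behind it (arm.grip_point_offset is the distance from the TCP to the grasp point, in m); x points along the fingers, y is the direction in which the jaws open and shut, and the axes are right-handed (so a half turn about x gives the same grasp; the last joint's range is limited). The gripper opens to 87 mm and grips with 3 to 60 N. Pads are 19 mm wide; open, the fingers measure 117 mm over their backs; the gripper's body (75 mm by 190 mm) begins 51 mm behind the grasp point.
Start: joints at [-1.496, 0.527, 1.433, -0, 1.181, -0.178], TCP at [0.156, -0.605, 0.223] pointing down, gripper open.
Joint ranges: [-3.08, 3.08], [-0.75, 2.2], [0.22, 2.44], [-1.43, 4.57], [0, 2.65], [-2.85, 2.85]. Speed limits (rad/s): [2.79, 2.79, 3.14, 3.14, 3.14, 3.14].

INTERFACE

Orientations are given as a unit quaternion [x, y, z, w].
In Python, from bench import arm gives the robot as it stands.
- The arm moves only by the tool apply_moves, never from a script. Its argument "commands" is a list of rows, each an object with "jaw": the closure, from 0 (fully open) to 1 (shut); "translation": the shift along the tool's x, y, z in units of 250 mm (1.0 is 250 mm), a list of three; "delta_rot": the turn, a rotation vector about the tool's x, y, z in units of 60 degrees (1.0 is 60 degrees), a list of three. In form: [{"jaw": jaw, "translation": [x, y, z], "delta_rot": [wx, wy, wz]}, ...]. A call has 1 to 12 rows; each row shifts and turns the commanded pose from where the row before left it, along the tool's axes as they then stand; what a row does not reach is not made up. A row lasts 1/8 s, in which the tool goes at most 62.5 mm and 10.7 degrees, less where a joint would pass 70% of its speed; a pose out of reach is approached as far as the arm can. A call with a number of a shift or a turn outside -1 to 1 is refused whole. A call with a gripper value outside its range is refused whole. The fingers move at their own pace and stop on an object; the grip force is fixed at half the most. Time passes only in rows, so rows that do not move let the fingers close. It gives the time, the measured TCP pose, the force and the opening at its end, in the units of the state.
- arm.get_state(): the state, without advancing time (a new reading comes with each control period).
- arm.get_image(name): name is "side" or "top" or "wrist"; returns a dict with "pixels" (400x640x3 uint8, blue, green, red), "z_map" (400x640 float32, m along the optical axis (not along the pixel's ray), 0 where there is no reading), "intrinsics" (3x3 intrinsics, pixels), "rvec" (rotation vector, rad) and "tvec" (3), from world to camera coordinates, as OpenCV has them; the wrist camera has in their place "hand_eye" (4x4, takes a point from camera to tool coordinates, whose origin is the TCP and whose axes are the tool frame's). Camera axes: x right, y down, z forward; pixel columns grow to the right and rows downward; lengths in m; the calibration is good to about 2 mm. A picture is of the moment at which its call begins: read the wrist's pose just before it.
- arm.job_done(): hands the job in, once; it reports no verdict.
The state is a dict: "t": time; "q": joint angles; "joint_velocities": joint speeds; "joint_torque": joint torques, N m; "ee_pos": TCP position; "tcp_rot": TCP orientation; "force": force on the tool from outside, world axes, zero at the start; "torque": the same for the moment, N m; "width": finger opening in m.
Only numpy, scipy, OpenCV 4.12 (cv2) and the standard library are available. Lean on these libraries where they do the work, as an engineer would, in place of code of your own. Each camera call takes 0.05 s, during which the arm holds its last target. There are 200 camera calls.

## Working session

There is one attempt and no reset: what is moved stays moved. The work goes in short steps, Python scripts to look and compute and a tool call to move; the robot and the scene stay as the last step left them, time stands still between calls to the robot, and variables do not carry over. Pictures are saved under pics/ and viewed, about 8 in all and at most 12, crops included, and the job is handed in when it is done.

Besides the shell and the picture viewer there is one more tool, called after "Request:" as name(argument=value, ...) on one line, values as JSON. apply_moves: Moves the arm, as the interface text tells. Its arguments: {"type":"object","properties":{"commands":{"type":"array"}},"required":["commands"]}

```bash
mkdir -p pics; cat > h.py <<'E'
import numpy as np, cv2, pickle
from bench import arm
from scipy.spatial.transform import Rotation as R
def grab(n):
    s=arm.get_state(); im=arm.get_image(n); im['s']=s
    pickle.dump(im,open(f'{n}.pkl','wb')); return im
def load(n): return pickle.load(open(f'{n}.pkl','rb'))
def world(im,u,v,w=2):
    z=im['z_map'][v-w:v+w+1,u-w:u+w+1]; z=np.median(z[z>0])
    K=im['intrinsics']; p=z*np.array([(u-K[0,2])/K[0,0],(v-K[1,2])/K[1,1],1])
    if 'hand_eye' in im:
        p=(im['hand_eye']@np.r_[p,1])[:3]; s=im['s']
        return R.from_quat(s['tcp_rot']).apply(p)+s['ee_pos']
    M=cv2.Rodrigues(np.array(im['rvec'],float))[0]
    return M.T@(p-np.ravel(im['tvec']))
E
python3 - <<'E'
from h import *
for n in('top','side'):
    im=grab(n); cv2.imwrite(f'pics/{n}0.png',im['pixels'])
s=arm.get_state(); print(s['t'],s['ee_pos'],s['tcp_rot'],s['force'],s['width'])
E
```

```text
0.1 [ 0.15631634 -0.60446184  0.22166857] [ 0.70150168  0.08984812 -0.70142451  0.08846678] [ 0.31030281 -0.31464539 -0.33514852] 0.0872379914613653
```

View pics/top0.png

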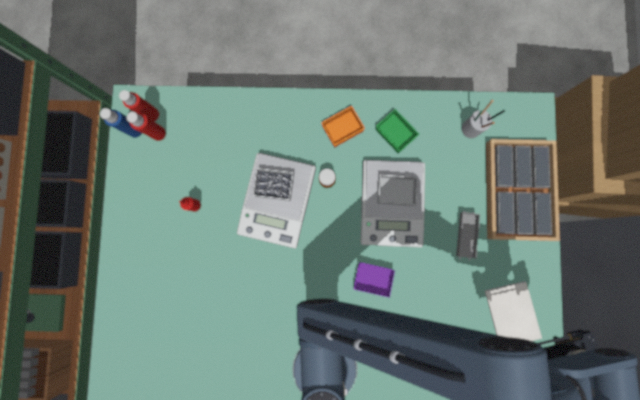

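View pics/side0.png

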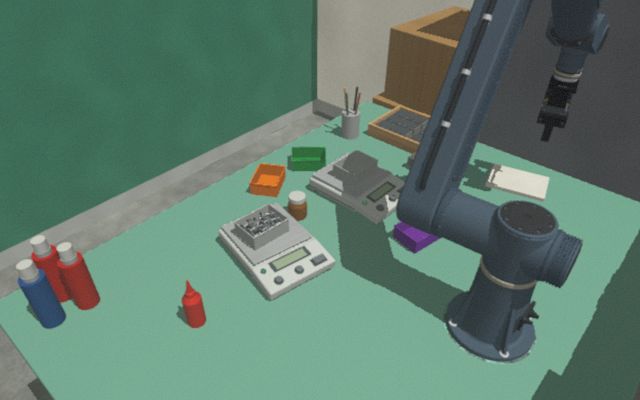

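The left tin (top image, 273,182) is heaped with wheelsets. The right one (397,188) looks empty, so the target is the right scale's tare key at about (412,239). I'll measure it in an enlarged crop.

```bash
python3 - <<'E'
from h import *
im=load('top')
c=cv2.resize(im['pixels'][150:255,345:440],None,fx=6,fy=6,interpolation=cv2.INTER_CUBIC); cv2.imwrite('pics/crop.png',c[:600])
for n,u,v in [('tare',412,239),('unit',392,239),('pow',373,239),('tin in R',397,188),('tin in L',273,182),('pan R',370,190),('bench',340,300),('corners',363,245),('',423,245),('purple',373,275)]:
    print(n,world(im,u,v,1).round(4))
print(R.from_quat(im['s']['tcp_rot']).as_matrix().round(3))
E
```

```text
tare [ 0.4424 -0.2832  0.0488]
unit [ 0.4407 -0.2164  0.0485]
pow [ 0.4391 -0.153   0.0472]
tin in R [ 0.6114 -0.2294  0.0643]
tin in L [0.6196 0.186  0.0813]
pan R [ 0.6029 -0.1393  0.0611]
bench [ 0.2292 -0.0476  0.0049]
corners [ 0.4178 -0.1232  0.0041]
 [ 0.4231 -0.3311 -0.0005]
purple [ 0.3162 -0.1592  0.0023]
[[-0.     0.25  -0.968]
 [ 0.002 -0.968 -0.25 ]
 [-1.    -0.002 -0.   ]]
```

View pics/crop.png

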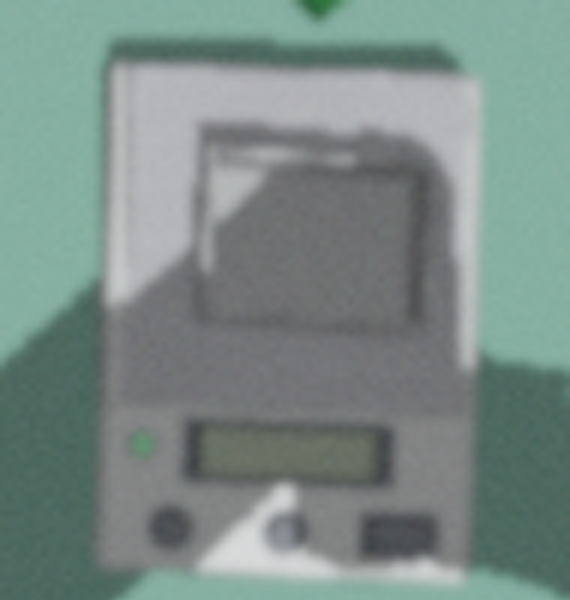

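Request:
apply_moves(commands=[{"jaw":1,"translation":[0,0,0],"delta_rot":[0.109,0,0]},{"jaw":1,"translation":[0,0,0],"delta_rot":[0.109,0,0]},{"jaw":1,"translation":[0,-0.14,-0.12],"delta_rot":[0,0,0]},{"jaw":1,"translation":[0,-0.14,-0.12],"delta_rot":[0,0,0]},{"jaw":1,"translation":[0,-0.14,-0.12],"delta_rot":[0,0,0]},{"jaw":1,"translation":[0,-0.14,-0.12],"delta_rot":[0,0,0]},{"jaw":1,"translation":[0,-0.14,-0.12],"delta_rot":[0,0,0]},{"jaw":1,"translation":[0,-0.14,-0.12],"delta_rot":[0,0,0]},{"jaw":1,"translation":[0,-0.14,-0.12],"delta_rot":[0,0,0]},{"jaw":1,"translation":[0,-0.14,-0.12],"delta_rot":[0,0,0]},{"jaw":1,"translation":[0,-0.14,-0.12],"delta_rot":[0,0,0]},{"jaw":1,"translation":[0,0,0],"delta_rot":[0,0,0]}])

```text
t: 1.6
ee_pos: [0.4196, -0.2808, 0.2222]
tcp_rot: [-0.707, -0.011, 0.707, -0.01]
force: [-0.1, -0.3, -1.0]
width: 0.0008
```

```bash
python3 - <<'E'
from h import *
im=grab('wrist'); cv2.imwrite('pics/w1.png',im['pixels']); s=im['s']
print(s['t'],s['ee_pos'],s['width'],s['force'],s['q']); print(R.from_quat(s['tcp_rot']).as_matrix().round(3)); print(im['hand_eye'].round(3))
E
```

```text
1.6 [ 0.41956129 -0.2807723   0.22223621] 0.0008300104274361616 [-0.05162208 -0.25688983 -1.04718238] [-8.11755639e-01  3.67577265e-01  1.72880682e+00  5.88165262e-04
  1.04663061e+00  7.29445313e-01]
[[-0.001  0.029 -1.   ]
 [ 0.001 -1.    -0.029]
 [-1.    -0.001  0.001]]
[[-0.001 -0.286  0.958 -0.162]
 [ 1.     0.001  0.001  0.001]
 [-0.001  0.958  0.286 -0.08 ]
 [ 0.     0.     0.     1.   ]]
```

View pics/w1.png

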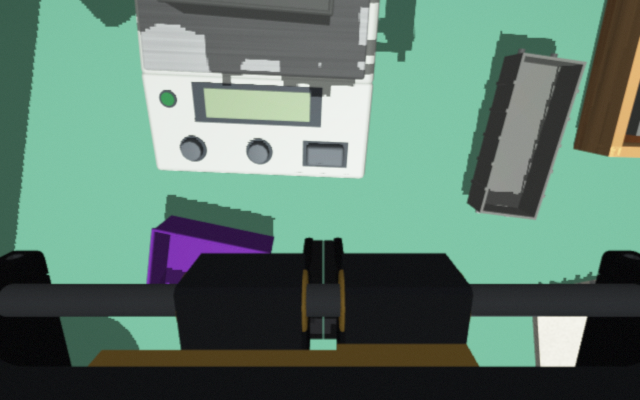

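The wrist view shows the right scale's keys: power (192,147), unit (259,150) and oblong tare (325,153).

```bash
python3 - <<'E'
from h import *
im=load('wrist')
c=cv2.resize(im['pixels'][120:190,150:380],None,fx=3.4,fy=3.4,interpolation=cv2.INTER_CUBIC); cv2.imwrite('pics/w1c.png',c)
P=[world(im,u,v,3) for u,v in [(325,153),(259,150),(192,147)]]
for p in P: print(p.round(4))
print(np.linalg.norm(P[0]-P[1]),np.linalg.norm(P[0]-P[2]))
t=P[0]; Rm=R.from_quat(im['s']['tcp_rot'])
print('delta tool units to key', (Rm.inv().apply(t-im['s']['ee_pos'])/.25).round(3))
# key surface profile
for v in range(138,182,4): print(v,world(im,325,v,0).round(4),world(im,290,v,0).round(4))
E
```

```text
[ 0.4459 -0.2828  0.0493]
[ 0.4469 -0.2202  0.0493]
[ 0.4478 -0.157   0.0495]
0.06259326864024849 0.1257678023901167
delta tool units to key [ 0.692  0.012 -0.106]
138 [ 0.4592 -0.2824  0.0423] [ 0.4582 -0.2489  0.042 ]
142 [ 0.4554 -0.2825  0.0426] [ 0.4543 -0.2488  0.0417]
146 [ 0.4522 -0.2826  0.0466] [ 0.4504 -0.2489  0.0416]
150 [ 0.449  -0.2827  0.0508] [ 0.4463 -0.2487  0.0401]
154 [ 0.4449 -0.2828  0.0487] [ 0.4423 -0.2487  0.0394]
158 [ 0.4411 -0.2829  0.0493] [ 0.4386 -0.2488  0.0405]
162 [ 0.4371 -0.2831  0.0483] [ 0.4341 -0.2486  0.0376]
166 [ 0.4317 -0.2833  0.0406] [ 0.4302 -0.2487  0.0384]
170 [ 0.4272 -0.2834  0.0381] [ 0.4259 -0.2485  0.0371]
174 [ 0.4229 -0.2836  0.0371] [ 0.4216 -0.2485  0.0359]
178 [ 0.4104 -0.2842  0.001 ] [ 4.091e-01 -2.453e-01  4.000e-04]
```

View pics/w1c.png

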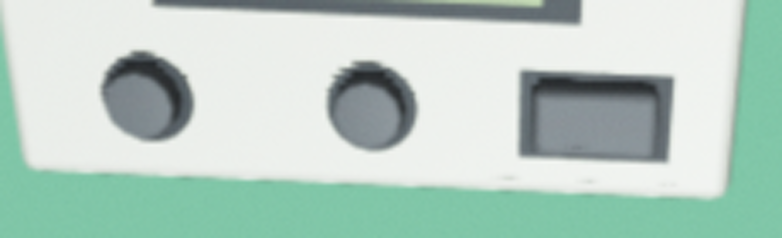

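Request:
apply_moves(commands=[{"jaw":1,"translation":[0.12,0.004,-0.02],"delta_rot":[0,0,0]},{"jaw":1,"translation":[0.12,0.004,-0.02],"delta_rot":[0,0,0]},{"jaw":1,"translation":[0.12,0.003,-0.02],"delta_rot":[0,0,0]},{"jaw":1,"translation":[0.12,0,-0.02],"delta_rot":[0,0,0]},{"jaw":1,"translation":[0.1,0,0],"delta_rot":[0,0,0]},{"jaw":1,"translation":[0,0,0],"delta_rot":[0,0.07,0]},{"jaw":1,"translation":[0,0,0],"delta_rot":[0,0.07,0]},{"jaw":1,"translation":[0,0,0],"delta_rot":[0,0,0]},{"jaw":1,"translation":[0,0,0],"delta_rot":[0,0,0]}])

```text
t: 2.78
ee_pos: [0.4386, -0.2871, 0.0777]
tcp_rot: [0.757, 0.009, -0.654, 0.008]
force: [-0.2, 0.7, 0.1]
width: 0.0006
```

```bash
python3 - <<'E'
from h import *
im=grab('wrist'); s=im['s']
print(s['t'],s['ee_pos'],s['force']); M=R.from_quat(s['tcp_rot']).as_matrix(); print(M.round(3))
cv2.imwrite('pics/w2.png',im['pixels'][100:400,150:500])
t=np.array([.443,-.283,.049]); print((M.T@(t-s['ee_pos'])*1000).round(1),'mm tool')
E
```

```text
2.775 [ 0.43861789 -0.28706574  0.07769725] [-0.24208473  0.70341458  0.10620947]
[[ 0.146  0.023 -0.989]
 [ 0.002 -1.    -0.023]
 [-0.989  0.001 -0.146]]
[29.  -4.  -0.2] mm tool
```

View pics/w2.png

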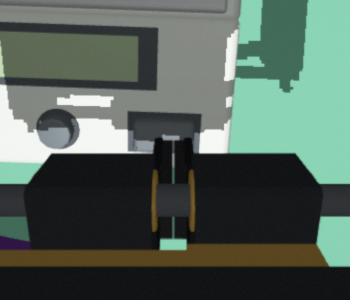

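Request:
apply_moves(commands=[{"jaw":1,"translation":[0,-0.016,0],"delta_rot":[0,0,0]},{"jaw":1,"translation":[0.06,0,0],"delta_rot":[0,0,0]},{"jaw":1,"translation":[0.036,0,0],"delta_rot":[0,0,0]},{"jaw":1,"translation":[0,0,0],"delta_rot":[0,0,0]},{"jaw":1,"translation":[0,0,0],"delta_rot":[0,0,0]}])

```text
t: 3.45
ee_pos: [0.442, -0.2817, 0.0535]
tcp_rot: [0.757, 0.009, -0.653, 0.008]
force: [-0.6, -0.0, 0.2]
width: 0.0001
```

Request:
apply_moves(commands=[{"jaw":1,"translation":[0.008,0,0],"delta_rot":[0,0,0]},{"jaw":1,"translation":[0,0,0],"delta_rot":[0,0,0]}])

```text
t: 3.7
ee_pos: [0.4423, -0.2818, 0.0519]
tcp_rot: [0.757, 0.009, -0.653, 0.008]
force: [0.2, -0.3, -0.2]
width: 0.0007
```

Request:
apply_moves(commands=[{"jaw":1,"translation":[0.008,0,0],"delta_rot":[0,0,0]},{"jaw":1,"translation":[0,0,0],"delta_rot":[0,0,0]}])

```text
t: 3.95
ee_pos: [0.4426, -0.2817, 0.0498]
tcp_rot: [0.757, 0.009, -0.653, 0.008]
force: [-0.4, 0.1, 0.4]
width: 0.0007
```

Request:
apply_moves(commands=[{"jaw":1,"translation":[0.008,0,0],"delta_rot":[0,0,0]},{"jaw":1,"translation":[0,0,0],"delta_rot":[0,0,0]}])

```text
t: 4.2
ee_pos: [0.443, -0.2818, 0.0479]
tcp_rot: [0.757, 0.009, -0.653, 0.008]
force: [-0.4, 0.6, 1.3]
width: 0.0005
```

Contact is just starting near z = 0.048; I'll go on in small steps.

Request:
apply_moves(commands=[{"jaw":1,"translation":[0.008,0,0],"delta_rot":[0,0,0]},{"jaw":1,"translation":[0,0,0],"delta_rot":[0,0,0]}])

```text
t: 4.45
ee_pos: [0.4433, -0.2818, 0.0459]
tcp_rot: [0.757, 0.009, -0.653, 0.008]
force: [-0.5, 0.8, 3.4]
width: 0.0006
```

Request:
apply_moves(commands=[{"jaw":1,"translation":[0.006,0,0],"delta_rot":[0,0,0]},{"jaw":1,"translation":[0,0,0],"delta_rot":[0,0,0]}])

```text
t: 4.7
ee_pos: [0.4435, -0.2818, 0.0444]
tcp_rot: [0.757, 0.009, -0.653, 0.008]
force: [-1.4, -0.1, 3.5]
width: 0.0004
```

Request:
apply_moves(commands=[{"jaw":1,"translation":[0.004,0,0],"delta_rot":[0,0,0]},{"jaw":1,"translation":[0,0,0],"delta_rot":[0,0,0]}])

```text
t: 4.95
ee_pos: [0.4435, -0.2818, 0.0442]
tcp_rot: [0.757, 0.009, -0.653, 0.008]
force: [-2.6, 0.1, 9.1]
width: 0.0003
```

The stop is reached: motion ended at z 0.0442 with force up to 9 N. I'll hold for 1 s, then retreat along the normal.

Request:
apply_moves(commands=[{"jaw":1,"translation":[0,0,0],"delta_rot":[0,0,0]},{"jaw":1,"translation":[0,0,0],"delta_rot":[0,0,0]},{"jaw":1,"translation":[0,0,0],"delta_rot":[0,0,0]},{"jaw":1,"translation":[0,0,0],"delta_rot":[0,0,0]},{"jaw":1,"translation":[0,0,0],"delta_rot":[0,0,0]},{"jaw":1,"translation":[0,0,0],"delta_rot":[0,0,0]},{"jaw":1,"translation":[0,0,0],"delta_rot":[0,0,0]},{"jaw":1,"translation":[0,0,0],"delta_rot":[0,0,0]}])

```text
t: 5.95
ee_pos: [0.4435, -0.2818, 0.0442]
tcp_rot: [0.757, 0.009, -0.653, 0.008]
force: [-2.7, -0.5, 10.2]
width: 0.0003
```

Request:
apply_moves(commands=[{"jaw":1,"translation":[-0.02,0,0],"delta_rot":[0,0,0]},{"jaw":1,"translation":[-0.04,0,0],"delta_rot":[0,0,0]},{"jaw":1,"translation":[-0.12,0,0],"delta_rot":[0,0,0]},{"jaw":1,"translation":[-0.12,0,0],"delta_rot":[0,0,0]},{"jaw":1,"translation":[-0.12,0,0],"delta_rot":[0,0,0]},{"jaw":1,"translation":[-0.12,0,0],"delta_rot":[0,0,0]},{"jaw":1,"translation":[0,0,0],"delta_rot":[0,0,0]},{"jaw":1,"translation":[0,0,0],"delta_rot":[0,0,0]},{"jaw":1,"translation":[0,0,0],"delta_rot":[0,0,0]}])

```text
t: 7.08
ee_pos: [0.4233, -0.2815, 0.1758]
tcp_rot: [0.756, 0.01, -0.654, 0.007]
force: [0.5, -0.0, -0.1]
width: 0.0005
```

```bash
python3 - <<'E'
from h import *
im=grab('wrist'); s=im['s']
print(s['t'],s['ee_pos'],s['force'])
cv2.imwrite('pics/w3.png',im['pixels'])
E
```

```text
7.075 [ 0.42332899 -0.28151123  0.1758263 ] [ 0.53449398 -0.02962881 -0.10163096]
```

View pics/w3.png

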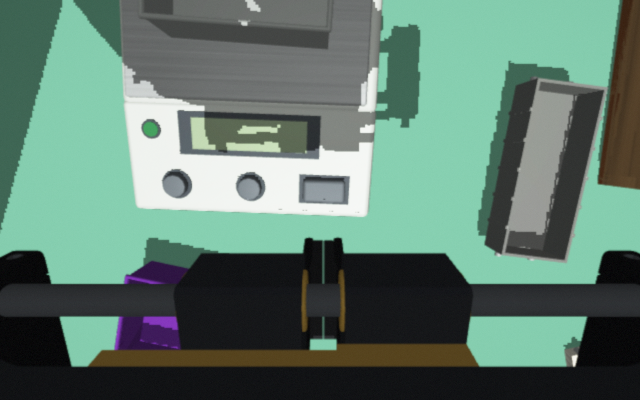

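The gripper is clear, and the tare key at (324,189) looks as proud as the other two at (176,184) and (250,187). I'll check its height and hand in.

```bash
python3 - <<'E'
from h import *
im=load('wrist')
for u,v in [(324,189),(250,187),(176,184),(287,188)]: print(world(im,u,v,2).round(4))
arm.job_done()
E
```

```text
[ 0.4447 -0.2826  0.0492]
[ 0.4448 -0.2199  0.049 ]
[ 0.4457 -0.1572  0.0489]
[ 0.4438 -0.2504  0.0402]
the job is handed in; nothing more can be done
```

I tared the right-hand scale, which carries the empty tin, and handed the job in; it gave no verdict. The pan choice came from depth: the floor of the right tin read 64 mm, while the contents of the left one read 81 mm.

- **Press:** with the jaws shut and the tool tilted 8.4° along the key's normal, I pressed the tare key to its stop. It stopped moving at tip height 44.2 mm, about 5 mm below the key's top when up. I held it there for a further second at about 10 N, against a 25 N limit, then withdrew along the normal.
- **Last checks:** the tare key is back up at 49.2 mm, level with the unit key (49.0 mm) and power key (48.9 mm) and 9 mm above the console. The tool is about 130 mm clear with near-zero force, at about 7 s on the clock.
- **Not rechecked:** I did not take a second look at the left scale or at the tins, jar and glue bottle. The arm never went near the left scale, the jar or the bottle.
- **Disagreements:** none that mattered. The top and wrist cameras put the key 3 to 4 mm apart along x, and I aimed between them.

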